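Shut the tablet tub and slide it back into its own stall

TASK

The tub of washing tablets was left open on the worktop. Flip its lid fully shut and put the tub away in the stall of the plywood rack that carries the picture of the tub: squarely in, lid hinge towards the ledge, pushed fully home against the back of the stall. Keep the tub upright and on the worktop all the time (it is too wide to grip, so push it along) and leave everything else where it stands.

Things in the scene. Friction and masses are not known exactly. Their poses are not given: they have to be found in the camera images.
- tub_mid (a point): Centre of the loose white plastic tub of washing tablets, 38 mm above its underside. A rectangular box 105 mm deep (its x), 116 mm wide (its y), 76 mm tall with the lid shut, upright outer faces, 0.35 to 0.75 kg, too wide to grip. Front: -x; lid hinge: along the top of the rear (+x) face; z up. It starts before the rack, front roughly to the robot.
- tub_lid (a joint): Angle of the tub's lid, rad: 0 fully shut on the rim, 1.57 upright, 1.75 its stop. Slightly stiff: it stays where it is left and must be pushed all the way down (under 1 N). Hinge axis: along the tub's y, 52.5 mm to +x of tub_mid and 35.5 mm above it. A plate 105 by 116 mm, 5 mm thick, with a thumb tab 30 mm wide that stands out 6 mm at the middle of its front edge.
- lid_edge (a point): Middle of the lid's free edge (105 mm from the hinge), half-way through its thickness; it moves with the lid. When the lid is shut it lies over the tub's front face, 35.5 mm above tub_mid.
- tub_home (a point): Where tub_mid is when the tub is home in its own stall, rear face against the back wall; 38 mm above the worktop. x points into the stall, y across it, z up. The stall is 132 mm wide, open in front and on top, its floor is the worktop. Its side walls begin 40 mm before this point (-x), so the tub's front stands out 12 mm when home; its back wall is 52.5 mm behind it (+x).
- tub_label (a point): The tub's picture label: white card 80 by 48 mm, dark picture of a box with its lid up, on the rack's ledge right behind the tub's stall, 86 mm above the worktop. The other two stalls carry a clothes peg and a trigger bottle. The labels change places from start to start.
- rack_mid (a point): Centre of the rack's middle stall, on the worktop. Plywood rack screwed down: three like stalls side by side, 144 mm from centre to centre along this point's y, 12 mm dividers with rounded noses, 60 mm high; behind them a ledge 60 mm deep, 85 mm high, 444 mm long. Same axes as tub_home; it is shifted and turned a little from start to start.
- pegs_home (a point): The like point of the stall with the clothes-peg label: this stall is empty and stays so.
- bottle_home (a point): The like point of the stall with the trigger-bottle label: the spray bottle stands in it.
- spray_mid (a point): Spray bottle, clear, 60 mm across, 156 mm tall, trigger towards the stall's mouth, loose, standing in its own stall; the point is 75 mm above its underside. Leave alone.
- pegs_mid (a point): Open wooden peg basket 130 by 170 mm, 75 mm high, with a hoop handle to 132 mm; point half-way up. Stands to the left of the working area. Leave alone.
- cup_mid (a point): Clear measuring cup with a handle, 72 mm across, 62 mm tall, loose, to the right; point half-way up. Leave alone.
- jar_mid (a point): Closed jar 68 mm across, 85 mm tall, loose, to the right; point half-way up. Leave alone.
- brush_grip (a point): Wooden brush 200 mm long lying to the right; point on its handle. Leave alone.
Not all that is in view belongs to the job. Leave any black, orange or yellow look-alike of the part that bears tub_mid alone.

How it is judged:
By the outcome, as a careful person would: the job done as asked, in the order asked, and still so for the second after the job is handed in, with the robot touching nothing.
It also fails if it takes over 59 s, if anything falls off the work surface, if the arm or the gripper's body presses on something with over 40 N, if the wrist force passes 120 N, or if a joint passes its speed limit or range.

ROBOT

A 6-joint arm with a two-finger parallel gripper is mounted at the origin on the work surface. World frame = base frame: x ahead of the robot, y to its left, z up, the work surface at z = 0. Lengths are in m, angles in rad, forces in N, time in s.
With the tool pointing down it reaches from about 0.35 to 0.975 m from the base axis. Payload 4.9 kg.
Tool frame: the origin (TCP) lies on the centre line of the jaws, within the pads' length; the fingertips stand 14 mm ahead of it and the grasp point (between the pads) lies 5 mm behind it; z points along the fingers, y is the line along which they close (so a half turn about z gives the same grasp; the last joint's range is limited). The gripper opens to 85 mm and grips with 20 to 120 N. Pads are 22 mm wide; open, the fingers measure 114 mm over their backs; the gripper's body (76 mm by 85 mm) begins 54 mm behind the grasp point. The pads swing forward as they close: fully open they stand 13 mm farther back than shut.
Start: joints at [-1.253, 0.053, 1.613, -0, 1.476, -0.119], TCP at [0.264, -0.566, 0.245] pointing down, gripper open.
Joint ranges: [-3.01, 3.01], [-1.01, 2.22], [0.06, 2.58], [-1.02, 4.17], [0.09, 2.62], [-3.14, 3.14]. Speed limits (rad/s): [2.57, 2.57, 3.14, 3.14, 3.14, 3.14].

INTERFACE

Orientations are given as a unit quaternion [w, x, y, z].
In Python, from plant import * gives the robot as it stands.
- The arm moves only by the tool send_rows, never from a script. Its argument "steps" is a list of rows, each an object with "translation": the shift along the tool's x, y, z in cm, a list of three; "delta_rot": the turn, a rotation vector about the tool's x, y, z in rad, a list of three; "jaw": the finger opening in cm, from 0 to 8.54. In form: [{"translation": [dx, dy, dz], "delta_rot": [rx, ry, rz], "jaw": jaw}, ...]. A call has exactly 8 rows; each row is the pose to reach, as a shift and turn from the pose commanded when the call began, along the tool's axes at that moment; what a row does not reach only later rows make up. A row lasts 1/10 s, in which the tool goes at most 50 mm and 8.59 degrees, less where a joint would pass 70% of its speed; a pose out of reach is approached as far as the arm can. A call with a gripper value outside its range is refused whole. The fingers move at their own pace and stop on an object; the grip force is fixed at half the most. Time passes only in rows, so rows that repeat a pose let the fingers close, or fill a call up. It gives the time, the measured TCP pose, the force, the opening and the grip force at its end, in the units of the state.
- state(): the state, without advancing time (a new reading comes with each control period).
- grab_frame(name): name is "side" or "top" or "wrist"; returns a dict with "pixels" (480x640x3 uint8, blue, green, red), "range_z" (480x640 float32, m along the optical axis (not along the pixel's ray), 0 where there is no reading), "fx", "fy", "cx", "cy" (pixels), "dist" ([k1, k2, p1, p2, k3] as OpenCV has them; the pictures are not rectified), "rvec" (rotation vector, rad) and "tvec" (3), from world to camera coordinates, as OpenCV has them. Camera axes: x right, y down, z forward; pixel columns grow to the right and rows downward; lengths in m; the calibration is good to about 2 mm. A picture is of the moment at which its call begins.
- job_done(): hands the job in; it is judged then, once.
The state is a dict: "time": time; "joint_pos": joint angles; "joint_vel": joint speeds; "joint_efforts": joint torques, N m; "tool_pos": TCP position; "tool_rot": TCP orientation; "contact_force": force on the tool from outside, world axes, zero at the start; "ft_torque": the same for the moment, N m; "gripper_width": opening from 0.0 (shut) to 1.0 (fully open); "grasp_force": force on a finger pad.
Only numpy, scipy, OpenCV 4.12 (cv2) and the standard library are available. Lean on these libraries where they do the work, as an engineer would, in place of code of your own. Each camera call takes 0.05 s, during which the arm holds its last target. There are 200 camera calls.

## Working session

There is one attempt and no reset: what is moved stays moved. The work goes in short steps, Python scripts to look and compute and a tool call to move; the robot and the scene stay as the last step left them, time stands still between calls to the robot, and variables do not carry over. Pictures are saved under pics/ and viewed, at most 10 in all, crops included, and the job is handed in when it is done.

Besides the shell and the picture viewer there is one more tool, called after "Emit:" as name(argument=value, ...) on one line, values as JSON. send_rows: Moves the arm, as the interface text tells. Its arguments: {"type":"object","properties":{"steps":{"type":"array","items":{"type":"object","properties":{"translation":{"type":"array","items":{"type":"number"}},"delta_rot":{"type":"array","items":{"type":"number"}},"jaw":{"type":"number"}}}}},"required":["steps"]}

```bash
ls; mkdir -p pics
cat > h.py <<'E'
from plant import *
import numpy as np, cv2, pickle
from scipy.spatial.transform import Rotation as R
def grab(n):
    f=grab_frame(n); pickle.dump(f,open(f'{n}.pkl','wb')); return f
def load(n): return pickle.load(open(f'{n}.pkl','rb'))
def KD(f): return np.array([[f['fx'],0,f['cx']],[0,f['fy'],f['cy']],[0,0,1.]]),np.array(f['dist'],float)
def cam(f): return cv2.Rodrigues(np.array(f['rvec'],float))[0],np.array(f['tvec'],float).ravel()
def ray(f,uv):
    K,D=KD(f);n=cv2.undistortPoints(np.array(uv,float).reshape(-1,1,2),K,D).reshape(-1,2)
    return np.c_[n,np.ones(len(n))]
def onz(f,uv,z):
    r,t=cam(f);d=ray(f,uv)@r;o=-r.T@t
    return o+d*((z-o[2])/d[:,2])[:,None]
def bydepth(f,uv):
    r,t=cam(f);d=ray(f,uv);Z=[np.median(f['range_z'][int(v)-1:int(v)+2,int(u)-1:int(u)+2]) for u,v in uv]
    return (d*np.array(Z)[:,None]-t)@r
def cloud(f):
    v,u=np.mgrid[0:480,0:640];z=f['range_z'].ravel();r,t=cam(f)
    p=(ray(f,np.c_[u.ravel(),v.ravel()])*z[:,None]-t)@r
    p[z<=0]=np.nan;return p.reshape(480,640,3)
def proj(f,P):
    K,D=KD(f);return cv2.projectPoints(np.array(P,float).reshape(-1,1,3),np.array(f['rvec'],float),np.array(f['tvec'],float),K,D)[0].reshape(-1,2)
E
python3 - <<'E'
from h import *
a=grab('top');b=grab('side')
cv2.imwrite('pics/top1.png',a['pixels']);cv2.imwrite('pics/side1.png',b['pixels'])
print(state())
for f in(a,b):
    r,t=cam(f);print(-r.T@t,r[2])
E
```

```text
pics
{'time': 0.1, 'joint_pos': array([-1.25299995e+00,  5.33143265e-02,  1.61418801e+00,  3.37819912e-05,
        1.47597251e+00, -1.18977046e-01]), 'joint_vel': array([-1.24652899e-03, -2.58246893e-03, -2.43509471e-03,  7.56758819e-06,
        5.98832656e-04,  1.06342666e-03]), 'joint_efforts': array([ 1.42716493e-03, -3.94906998e+01, -3.71363032e+01, -5.91450907e-05,
        3.91257025e-03, -1.30200925e-05]), 'tool_pos': array([ 0.26423714, -0.56579701,  0.24415265]), 'tool_rot': array([-9.38116955e-04,  9.76248164e-01,  2.16653263e-01, -7.66692881e-05]), 'contact_force': array([ 0.12648789,  0.21075271, -0.30020955]), 'ft_torque': array([ 0.01568324,  0.02205949, -0.05564565]), 'grasp_force': 0.0, 'gripper_width': 0.999584763379111}
[ 0.38822911 -0.05513207  1.42996397] [ 0.07361324 -0.00386351 -0.99727938]
[ 0.17543252 -1.10296134  0.81371972] [ 0.2480003   0.8014752  -0.54418136]
```

View pics/top1.png

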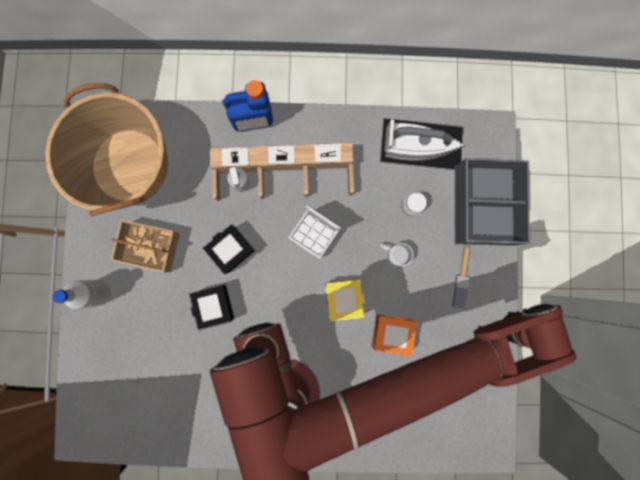

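View pics/side1.png

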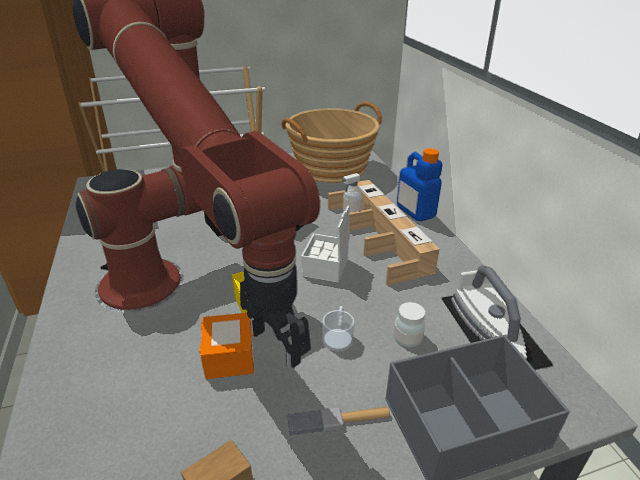

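The white tub is at top (315,232) and side (330,245), with its lid up. Look-alikes in the top view are black at (228,249) and (211,306), yellow at (345,300) and orange at (396,334), so I choose the white one. The labels are at top (235,156), (281,155) and (328,154). I'll check the tub and labels in one close crop.

Run:
```python
from h import *
a=load('top')['pixels'];b=load('side')['pixels']
c1=cv2.resize(a[140:265,205:365],None,fx=5,fy=4.6,interpolation=cv2.INTER_CUBIC)[:, :800]
c1=cv2.resize(a[140:265,205:365],(512,400),interpolation=cv2.INTER_CUBIC)
c2=cv2.resize(b[165:290,295:445],(480,400),interpolation=cv2.INTER_CUBIC)
cv2.imwrite('pics/c1.png',np.hstack([c1[:, :],c2])[:, :] if 0 else np.vstack([cv2.resize(c1,(480,300)),cv2.resize(c2,(480,300))]))
f=load('top');P=cloud(f)
r=P[100:300,180:420].reshape(-1,3)
# white tub points
px=f['pixels'].astype(int)
m=np.zeros((480,640),bool);m[200:262,280:346]=1
q=P[m];q=q[q[:,2]>0.03]
print('heights hist',np.histogram(q[:,2],bins=np.arange(0.03,0.22,0.01)))
# ledge: z ~0.085
m=np.zeros((480,640),bool);m[135:175,205:365]=1
q=P[m];q=q[abs(q[:,2]-.086)<.008];print(len(q),q[:,2].mean())
box=cv2.minAreaRect((q[:,:2]*1000).astype(np.float32));print(box,cv2.boxPoints(box))
```

```text
heights hist (array([163, 273, 643, 109,  58,   3,  10,   8,  10,   4,   8,   9,  11,
        20,  73,  25,   0,   0]), array([0.03, 0.04, 0.05, 0.06, 0.07, 0.08, 0.09, 0.1 , 0.11, 0.12, 0.13,
       0.14, 0.15, 0.16, 0.17, 0.18, 0.19, 0.2 , 0.21]))
2689 0.08559311631350655
((737.2061767578125, 37.46830749511719), (82.90470886230469, 443.42218017578125), 4.968037128448486) [[ 676.70935  254.7567 ]
 [ 715.10974 -186.99962]
 [ 797.703   -179.82008]
 [ 759.3026   261.93622]]
```

View pics/c1.png

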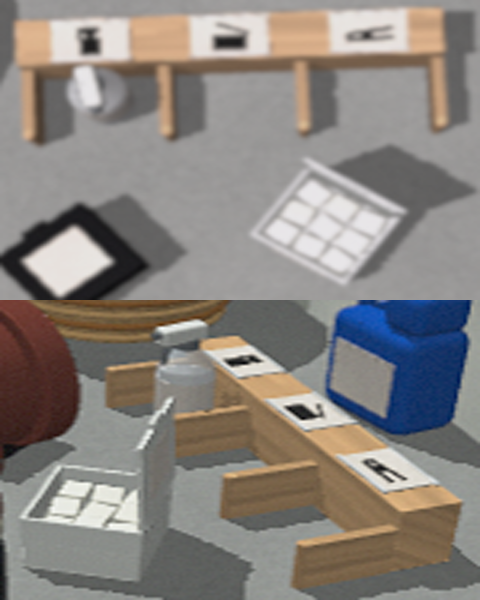

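The crop confirms it: the tub label (box with raised lid) is on the middle stall, the peg label is on the right one, and the bottle stands in the left one. The tub's hinge and lid face the upper right of the top view.

Run:
```python
from h import *
from scipy.optimize import least_squares
P=cloud(load('side'));T=cloud(load('top'))
c0=onz(load('top'),[(288.3,237.1),(320,258.8)],.071);print('front rim corners',c0)
c=bydepth(load('side'),[(322,262)])[0];print(c)
def near(P,lo,hi,ctr,rad):
    q=P.reshape(-1,3);q=q[np.isfinite(q).all(1)]
    return q[(q[:,2]>lo)&(q[:,2]<hi)&(np.hypot(*(q[:,:2]-ctr).T)<rad)]
ctr=c0[:,:2].mean(0)+[.045,-.03]
for nm,A in(('side',P),('top',T)):
    for lo,hi in((.015,.066),(.066,.077),(.1,.165),(.165,.2)):
        q=near(A,lo,hi,ctr,.12)
        if len(q)>8:
            b=cv2.minAreaRect((q[:,:2]*1000).astype(np.float32));print(nm,lo,hi,len(q),b,np.round(cv2.boxPoints(b)).tolist(),q[:,2].max())
# rack from side: dividers z>0.03..0.058
f=load('top')
for nm,A in(('side',P),('top',T)):
    q=near(A,.078,.092,np.array([.735,.037]),.3)
    b=cv2.minAreaRect((q[:,:2]*1000).astype(np.float32));print(nm,'ledge',len(q),b,np.round(cv2.boxPoints(b)).tolist(), q[:,2].mean())
    a=np.deg2rad(5);u=q[:,:2]@[np.cos(a),np.sin(a)];v=q[:,:2]@[-np.sin(a),np.cos(a)]
    print(np.percentile(u,[0,2,10,50,90,98,100]),np.percentile(v,[0,.5,2,50,98,99.5,100]))
# label corners by white pixels
px=f['pixels'].astype(int)
q=near(T,.05,.066,np.array([.63,.05]),.25);u=q[:,:2]@[np.cos(a),np.sin(a)];v=q[:,:2]@[-np.sin(a),np.cos(a)]
m=u<.69
h=np.histogram(v[m],np.arange(-.25,.3,.006));print([(round(x,3),n) for x,n in zip(h[1],h[0]) if n>3])
```

```text
front rim corners [[ 0.49142131  0.00684872  0.071     ]
 [ 0.42731078 -0.09262191  0.071     ]]
[ 0.48193017 -0.12286521  0.06067152]
side 0.015 0.066 1294 ((507.71923828125, -73.62871551513672), (124.629638671875, 104.26825714111328), 57.60092544555664) [[430.0, -98.0], [518.0, -154.0], [585.0, -49.0], [497.0, 7.0]] 0.0659761736031208
side 0.066 0.077 219 ((508.26727294921875, -72.9500503540039), (123.30604553222656, 108.55406188964844), 58.01790237426758) [[430.0, -96.0], [522.0, -154.0], [587.0, -49.0], [495.0, 8.0]] 0.07618356285570085
side 0.1 0.165 256 ((549.1712036132812, -101.55411529541016), (117.78128814697266, 7.668638229370117), 56.413063049316406) [[513.0, -148.0], [520.0, -153.0], [585.0, -55.0], [579.0, -50.0]] 0.16495276664428254
side 0.165 0.2 105 ((545.8968505859375, -99.3849868774414), (117.45843505859375, 6.868555068969727), 57.54304885864258) [[511.0, -147.0], [517.0, -151.0], [580.0, -52.0], [575.0, -48.0]] 0.18715003444270994
top 0.015 0.066 1129 ((502.93084716796875, -69.16203308105469), (115.89842224121094, 102.54841613769531), 57.85746383666992) [[429.0, -9
[... 2027 characters left out ...]
7)), (np.float64(-0.094), np.int64(39)), (np.float64(-0.088), np.int64(34)), (np.float64(-0.082), np.int64(35)), (np.float64(-0.076), np.int64(28)), (np.float64(-0.07), np.int64(24)), (np.float64(-0.064), np.int64(19)), (np.float64(-0.058), np.int64(11)), (np.float64(0.032), np.int64(4)), (np.float64(0.038), np.int64(41)), (np.float64(0.044), np.int64(38)), (np.float64(0.08), np.int64(10)), (np.float64(0.086), np.int64(6)), (np.float64(0.092), np.int64(5)), (np.float64(0.098), np.int64(5)), (np.float64(0.104), np.int64(6)), (np.float64(0.11), np.int64(5)), (np.float64(0.116), np.int64(4)), (np.float64(0.182), np.int64(38)), (np.float64(0.188), np.int64(38)), (np.float64(0.194), np.int64(8))]
```

The tub measures as centre (0.504,-0.070), yaw -32°. It is 105 x 116 mm with a 76 mm rim, and the lid is about upright, which matches the description. Next I refine the rack and compute the first move.

```bash
cat >> h.py <<'E'
def to(x,y,z,deg):
    "tool-axis shift (cm) and turn (rad) from the present pose to TCP x,y,z with tool x at yaw deg, pointing down"
    s=state();q=s['tool_rot'];A=R.from_quat([q[1],q[2],q[3],q[0]])
    a=np.deg2rad(deg);B=R.from_matrix(np.array([[np.cos(a),np.sin(a),0],[np.sin(a),-np.cos(a),0],[0,0,-1]]))
    print('t',np.round(A.inv().apply(np.array([x,y,z])-s['tool_pos'])*100,2),'r',np.round((A.inv()*B).as_rotvec(),3))
E
python3 - <<'E'
from h import *
for n in('top','side'):
    A=cloud(load(n)).reshape(-1,3);A=A[np.isfinite(A).all(1)]
    a=np.deg2rad(5);c,s=np.cos(a),np.sin(a)
    U=np.c_[A[:,:2]@[c,s],A[:,:2]@[-s,c],A[:,2]]
    L=U[(abs(U[:,2]-.086)<.004)&(U[:,0]>.69)&(U[:,0]<.80)&(abs(U[:,1]+.027)<.22)]
    bins=np.arange(-.24,.19,.01);i=np.digitize(L[:,1],bins)
    fr=np.array([(L[i==k,1].mean(),np.percentile(L[i==k,0],2),np.percentile(L[i==k,0],98)) for k in range(1,len(bins)) if (i==k).sum()>10])
    for col in(1,2):
        p=np.polyfit(fr[:,0],fr[:,col],1);p=np.polyfit(*fr[abs(fr[:,col]-np.polyval(p,fr[:,0]))<.006][:,[0,col]].T,1)
        print(n,'edge',col,'yaw',5-np.rad2deg(np.arctan(p[0])),'u at v=-.029',np.polyval(p,-.029))
    D=U[(U[:,2]>.05)&(U[:,2]<.064)&(U[:,0]>.615)&(U[:,0]<.70)]
    for v0 in(.188,.044,-.100,-.245):
        q=D[abs(D[:,1]-v0)<.012]
        if len(q)>20: print('  div',v0,len(q),np.percentile(q[:,1],[5,50,95]).round(4),'slope',np.rad2deg(np.arctan(np.polyfit(q[:,0],q[:,1],1)[0])),'umin',q[:,0].min())
to(.584,-.121,.22,57.8)
E
```

```text
top edge 1 yaw 3.8816521282311287 u at v=-.029 0.7188759777482745
top edge 2 yaw 4.321821070988848 u at v=-.029 0.774582520718884
  div 0.188 96 [0.1825 0.1881 0.1944] slope -0.40719531681778937 umin 0.6305377118075293
  div 0.044 92 [0.038  0.0439 0.0495] slope 0.5667807364197444 umin 0.6280957766798794
  div -0.1 89 [-0.1054 -0.0999 -0.0949] slope -0.5833730594549651 umin 0.6245479030704126
  div -0.245 91 [-0.2477 -0.242  -0.2367] slope 1.4694198808453895 umin 0.6207784288726391
side edge 1 yaw 3.2575408802856356 u at v=-.029 0.7208286106180066
side edge 2 yaw 3.4123895567073084 u at v=-.029 0.7754430043526042
  div 0.188 70 [0.1775 0.1821 0.1911] slope 1.0982792189347619 umin 0.6314401096475475
  div 0.044 79 [0.0333 0.0369 0.048 ] slope -0.6400505771533941 umin 0.6434665404439336
  div -0.1 128 [-0.1106 -0.1059 -0.0969] slope 0.650215000830653 umin 0.6267942412835731
  div -0.245 156 [-0.254  -0.25   -0.2408] slope 0.29434122806708135 umin 0.6235563389418106
t [ 47.79 -26.77   2.48] r [-0.002 -0.001 -0.572]
```

Emit:
send_rows(steps=[{"translation": [4, -2.2, 0], "delta_rot": [0, 0, -0.1], "jaw": 0}, {"translation": [8, -4.4, 0], "delta_rot": [0, 0, -0.2], "jaw": 0}, {"translation": [12, -6.7, 0], "delta_rot": [0, 0, -0.3], "jaw": 0}, {"translation": [16, -9, 0], "delta_rot": [0, 0, -0.4], "jaw": 0}, {"translation": [20, -11.2, 0], "delta_rot": [0, 0, -0.5], "jaw": 0}, {"translation": [24, -13.4, 0], "delta_rot": [0, 0, -0.572], "jaw": 0}, {"translation": [28, -15.7, 0], "delta_rot": [0, 0, -0.572], "jaw": 0}, {"translation": [32, -18, 0], "delta_rot": [0, 0, -0.572], "jaw": 0}])

```text
time: 0.9
tool_pos: [0.4788, -0.266, 0.2449]
tool_rot: [-0.0, 0.875, 0.483, -0.0]
contact_force: [-0.2, -0.5, 0.4]
gripper_width: 0.0
grasp_force: 0.0
```

```bash
python3 -c "
from h import *
s=state();print(s['time'],s['tool_pos'],s['gripper_width'])
to(.584,-.121,.22,57.8);to(.584,-.121,.15,57.8)"
```

```text
0.9 [ 0.47876419 -0.26597852  0.2448797 ] 4.087744289647198e-06
t [17.88  1.18  2.49] r [-0. -0. -0.]
t [17.88  1.18  9.49] r [-0. -0. -0.]
```

Emit:
send_rows(steps=[{"translation": [4, 1.2, 0], "delta_rot": [0, 0, 0], "jaw": 0}, {"translation": [8, 1.2, 0], "delta_rot": [0, 0, 0], "jaw": 0}, {"translation": [12, 1.2, 0], "delta_rot": [0, 0, 0], "jaw": 0}, {"translation": [16, 1.2, 1], "delta_rot": [0, 0, 0], "jaw": 0}, {"translation": [17.9, 1.2, 4], "delta_rot": [0, 0, 0], "jaw": 0}, {"translation": [17.9, 1.2, 7], "delta_rot": [0, 0, 0], "jaw": 0}, {"translation": [17.9, 1.2, 9.5], "delta_rot": [0, 0, 0], "jaw": 0}, {"translation": [17.9, 1.2, 9.5], "delta_rot": [0, 0, 0], "jaw": 0}])

```text
time: 1.7
tool_pos: [0.5806, -0.1213, 0.1449]
tool_rot: [-0.004, 0.875, 0.484, -0.003]
contact_force: [0.6, -0.5, -0.1]
gripper_width: 0.001
grasp_force: 0.0
```

Run:
```python
from h import *
s=state();print(s['time'],s['tool_pos'],s['contact_force'])
f=grab('side');cv2.imwrite('pics/s2.png',f['pixels'][150:330,230:470].repeat(2,0).repeat(2,1))
```

```text
1.7 [ 0.58060285 -0.12133405  0.14485724] [ 0.56111025 -0.49640292 -0.12079449]
```

View pics/s2.png

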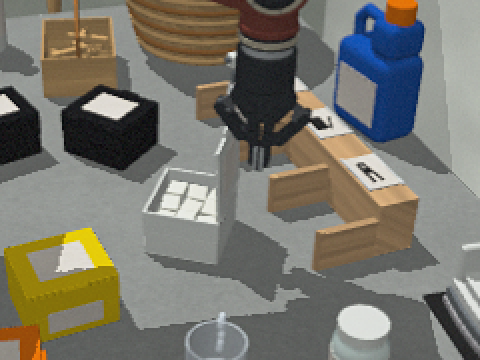

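The fingers are behind the lid on the rack side, near crop pixel (258,160). Next I sweep the lid down.

Emit:
send_rows(steps=[{"translation": [0, -2, 0], "delta_rot": [0, 0, 0], "jaw": 0}, {"translation": [0, -4, 0], "delta_rot": [0, 0, 0], "jaw": 0}, {"translation": [0, -5.5, 0], "delta_rot": [0, 0, 0], "jaw": 0}, {"translation": [0, -7, 0], "delta_rot": [0, 0, 0], "jaw": 0}, {"translation": [0, -8.5, 0.5], "delta_rot": [0, 0, 0], "jaw": 0}, {"translation": [0, -10, 1.5], "delta_rot": [0, 0, 0], "jaw": 0}, {"translation": [0, -11.5, 2.5], "delta_rot": [0, 0, 0], "jaw": 0}, {"translation": [0, -12, 3.5], "delta_rot": [0, 0, 0], "jaw": 0}])

```text
time: 2.55
tool_pos: [0.4826, -0.0588, 0.117]
tool_rot: [0.001, 0.875, 0.483, 0.001]
contact_force: [-0.3, -0.1, -0.4]
gripper_width: -0.004
grasp_force: 0.1
```

Emit:
send_rows(steps=[{"translation": [0, 0, 0.3], "delta_rot": [0, 0, 0], "jaw": 0}, {"translation": [0, 0, 0.6], "delta_rot": [0, 0, 0], "jaw": 0}, {"translation": [0, 0, 0.9], "delta_rot": [0, 0, 0], "jaw": 0}, {"translation": [0, 0, 1.2], "delta_rot": [0, 0, 0], "jaw": 0}, {"translation": [0, 0, 1.4], "delta_rot": [0, 0, 0], "jaw": 0}, {"translation": [0, 0, 1.6], "delta_rot": [0, 0, 0], "jaw": 0}, {"translation": [0, 0, 1.7], "delta_rot": [0, 0, 0], "jaw": 0}, {"translation": [0, 0, 1.7], "delta_rot": [0, 0, 0], "jaw": 0}])

```text
time: 3.35
tool_pos: [0.4821, -0.0588, 0.0981]
tool_rot: [-0.0, 0.875, 0.483, -0.0]
contact_force: [-0.2, 0.4, 0.4]
gripper_width: -0.002
grasp_force: 0.0
```

Emit:
send_rows(steps=[{"translation": [0, 0, 0.2], "delta_rot": [0, 0, 0], "jaw": 0}, {"translation": [0, 0, 0.4], "delta_rot": [0, 0, 0], "jaw": 0}, {"translation": [0, 0, 0.5], "delta_rot": [0, 0, 0], "jaw": 0}, {"translation": [0, 0, 0.6], "delta_rot": [0, 0, 0], "jaw": 0}, {"translation": [0, 0, 0.7], "delta_rot": [0, 0, 0], "jaw": 0}, {"translation": [0, 0, 0.75], "delta_rot": [0, 0, 0], "jaw": 0}, {"translation": [0, 0, 0.8], "delta_rot": [0, 0, 0], "jaw": 0}, {"translation": [0, 0, 0.8], "delta_rot": [0, 0, 0], "jaw": 0}])

```text
time: 4.15
tool_pos: [0.4822, -0.0588, 0.0903]
tool_rot: [-0.0, 0.875, 0.483, -0.0]
contact_force: [-0.1, 0.0, -0.3]
gripper_width: -0.002
grasp_force: 0.0
```

Emit:
send_rows(steps=[{"translation": [0, 0, 0.05], "delta_rot": [0, 0, 0], "jaw": 0}, {"translation": [0, 0, 0.1], "delta_rot": [0, 0, 0], "jaw": 0}, {"translation": [0, 0, 0.15], "delta_rot": [0, 0, 0], "jaw": 0}, {"translation": [0, 0, 0.2], "delta_rot": [0, 0, 0], "jaw": 0}, {"translation": [0, 0, 0.2], "delta_rot": [0, 0, 0], "jaw": 0}, {"translation": [0, 0, 0.2], "delta_rot": [0, 0, 0], "jaw": 0}, {"translation": [0, 0, 0.2], "delta_rot": [0, 0, 0], "jaw": 0}, {"translation": [0, 0, 0.2], "delta_rot": [0, 0, 0], "jaw": 0}])

```text
time: 4.95
tool_pos: [0.4824, -0.0588, 0.0898]
tool_rot: [-0.0, 0.875, 0.483, -0.0]
contact_force: [-4.6, 1.9, 8.0]
gripper_width: 0.002
grasp_force: 4.6
```

The lid is solid on the rim: tip at 76 mm, 8 N reaction. I lift off, move to the tub's right side and look again.

Emit:
send_rows(steps=[{"translation": [0, 0, -2], "delta_rot": [0, 0, 0], "jaw": 0}, {"translation": [0, 0, -5], "delta_rot": [0, 0, 0], "jaw": 0}, {"translation": [-4, 1, -6], "delta_rot": [0, 0, 0], "jaw": 3}, {"translation": [-8, 2, -6], "delta_rot": [0, 0, 0], "jaw": 6}, {"translation": [-11, 2.4, -6], "delta_rot": [0, 0, 0], "jaw": 6}, {"translation": [-14, 2.4, -6], "delta_rot": [0, 0, 0], "jaw": 6}, {"translation": [-14, 2.4, -6], "delta_rot": [0, 0, 0], "jaw": 6}, {"translation": [-14, 2.4, -6], "delta_rot": [0, 0, 0], "jaw": 6}])

```text
time: 5.75
tool_pos: [0.4277, -0.1903, 0.1482]
tool_rot: [-0.0, 0.876, 0.483, 0.0]
contact_force: [0.4, -0.0, 0.4]
gripper_width: 0.701
grasp_force: 0.0
```

```bash
cat >> h.py <<'E'
def fit(names=('top','side'),z=(.066,.085),ctr=(.52,-.06),rad=.13):
    "min-area rectangle of white pixels at lid height"
    for n in names:
        f=load(n);A=cloud(f).reshape(-1,3);g=f['pixels'].reshape(-1,3).astype(int)
        q=A[np.isfinite(A).all(1)&(A[:,2]>z[0])&(A[:,2]<z[1])&(g.min(1)>120)&(np.ptp(g,1)<25)&(np.hypot(A[:,0]-ctr[0],A[:,1]-ctr[1])<rad)]
        b=cv2.minAreaRect((q[:,:2]*1000).astype(np.float32));print(n,len(q),np.round(b[0],1),np.round(b[1],1),round(b[2],1),'z',np.percentile(q[:,2],[5,50,95]).round(4))
E
python3 - <<'E'
from h import *
s=state();print(s['time'],s['tool_pos'],s['gripper_width'])
a=grab('top');b=grab('side');fit()
cv2.imwrite('pics/s3.png',np.vstack([cv2.resize(a['pixels'][140:300,200:420],(660,300)),cv2.resize(b['pixels'][150:330,230:470],(660,300))]))
E
```

```text
5.75 [ 0.42774598 -0.19029512  0.14818039] 0.7012249491394724
top 1310 [503.6 -69.8] [115.5 113.1] 57.8 z [0.071  0.0756 0.0805]
side 761 [506.3 -71.9] [122.6 112.8] 57.3 z [0.0695 0.0769 0.0796]
```

View pics/s3.png

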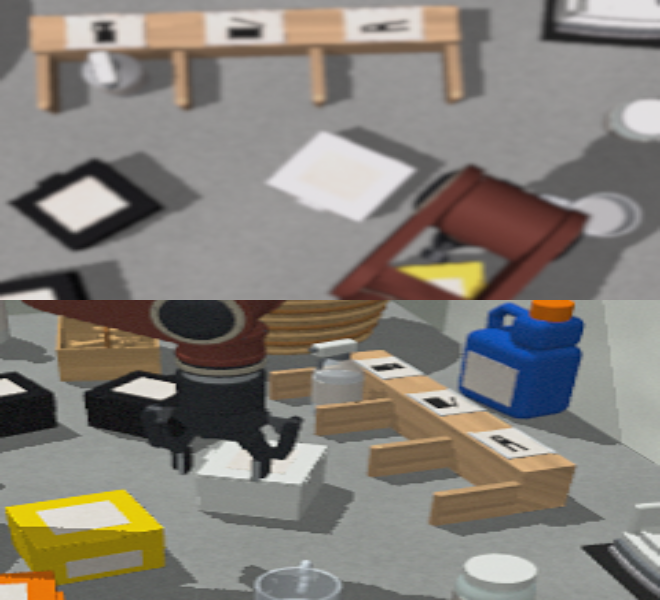

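The lid lies flat and shut (crop, top half at (340,175)), and the tub has not moved; the tab is visible at the front left. I lower the tool at the tub's right side.

Emit:
send_rows(steps=[{"translation": [0, 0, 3], "delta_rot": [0, 0, 0], "jaw": 6}, {"translation": [0, 0.2, 6], "delta_rot": [0, 0, 0], "jaw": 6}, {"translation": [0, 0.2, 9], "delta_rot": [0, 0, 0], "jaw": 6}, {"translation": [0, 0.2, 11.5], "delta_rot": [0, 0, 0], "jaw": 6}, {"translation": [2, 0.2, 11.5], "delta_rot": [0, 0, 0], "jaw": 6}, {"translation": [4, 0.2, 11.5], "delta_rot": [0, 0, 0], "jaw": 6}, {"translation": [5, 0.2, 11.5], "delta_rot": [0, 0, 0], "jaw": 6}, {"translation": [5, 0.2, 11.5], "delta_rot": [0, 0, 0], "jaw": 6}])

```text
time: 6.65
tool_pos: [0.457, -0.1475, 0.0334]
tool_rot: [0.0, 0.875, 0.485, 0.0]
contact_force: [-0.7, 0.8, 0.2]
gripper_width: 0.698
grasp_force: 0.0
```

Run:
```python
from h import *
s=state();print(s['time'],s['tool_pos'],s['contact_force'])
p=np.array([.533,.846]);n=np.array([.846,-.533]);d=s['tool_pos'][:2]-[.505,-.0715];print(d@p,d@n)
R0=.145;gap=-.069-d@p;print('gap',gap)
for ph in np.deg2rad(np.linspace(0,36.1,15)):
    print(round(np.degrees(ph),1),'x',round(100*(gap+R0*np.sin(ph)+.069*(1-np.cos(ph))),2),'y',round(100*(R0*(np.cos(ph)-1)+.069*np.sin(ph)),2),'rz',round(-ph,3))
```

```text
6.65 [ 0.45702048 -0.14747945  0.03340086] [-0.69842133  0.76645171  0.22345893]
-0.08985170081688647 -9.362518818162428e-05
gap 0.020851700816886462
0.0 x 2.09 y 0.0 rz -0.0
2.6 x 2.74 y 0.3 rz -0.045
5.2 x 3.42 y 0.56 rz -0.09
7.7 x 4.1 y 0.8 rz -0.135
10.3 x 4.79 y 1.0 rz -0.18
12.9 x 5.49 y 1.17 rz -0.225
15.5 x 6.2 y 1.32 rz -0.27
18.0 x 6.92 y 1.42 rz -0.315
20.6 x 7.64 y 1.5 rz -0.36
23.2 x 8.36 y 1.55 rz -0.405
25.8 x 9.08 y 1.56 rz -0.45
28.4 x 9.8 y 1.54 rz -0.495
30.9 x 10.52 y 1.48 rz -0.54
33.5 x 11.24 y 1.4 rz -0.585
36.1 x 11.95 y 1.28 rz -0.63
```

Emit:
send_rows(steps=[{"translation": [1, 0, 0], "delta_rot": [0, 0, 0], "jaw": 6}, {"translation": [1.7, 0, 0], "delta_rot": [0, 0, 0], "jaw": 6}, {"translation": [2.1, 0, 0], "delta_rot": [0, 0, 0], "jaw": 6}, {"translation": [2.4, 0.15, 0], "delta_rot": [0, 0, -0.022], "jaw": 6}, {"translation": [2.75, 0.3, 0], "delta_rot": [0, 0, -0.045], "jaw": 6}, {"translation": [3.4, 0.55, 0], "delta_rot": [0, 0, -0.09], "jaw": 6}, {"translation": [4.1, 0.8, 0], "delta_rot": [0, 0, -0.135], "jaw": 6}, {"translation": [4.8, 1.0, 0], "delta_rot": [0, 0, -0.18], "jaw": 6}])

```text
time: 7.45
tool_pos: [0.4908, -0.1142, 0.0336]
tool_rot: [0.001, 0.828, 0.561, -0.0]
contact_force: [-1.2, -4.5, 0.5]
gripper_width: 0.701
grasp_force: 0.0
```

Emit:
send_rows(steps=[{"translation": [0.3, 0.15, 0], "delta_rot": [0, 0, -0.022], "jaw": 6}, {"translation": [0.65, 0.3, 0], "delta_rot": [0, 0, -0.045], "jaw": 6}, {"translation": [1.0, 0.43, 0], "delta_rot": [0, 0, -0.067], "jaw": 6}, {"translation": [1.33, 0.56, 0], "delta_rot": [0, 0, -0.09], "jaw": 6}, {"translation": [2.0, 0.8, 0], "delta_rot": [0, 0, -0.135], "jaw": 6}, {"translation": [2.7, 1.0, 0], "delta_rot": [0, 0, -0.18], "jaw": 6}, {"translation": [3.4, 1.17, 0], "delta_rot": [0, 0, -0.225], "jaw": 6}, {"translation": [3.4, 1.17, 0], "delta_rot": [0, 0, -0.225], "jaw": 6}])

```text
time: 8.25
tool_pos: [0.5143, -0.0857, 0.0335]
tool_rot: [-0.0, 0.76, 0.65, 0.0]
contact_force: [0.7, -1.4, 0.5]
gripper_width: 0.699
grasp_force: 0.0
```

```bash
cat >> h.py <<'E'
def tubpose(name='top',ctr=(.53,0),rad=.11,zs=(.066,.085)):
    "fit 105x116 top + tab by maximising overlap with white lid points"
    from scipy.optimize import minimize
    f=load(name);A=cloud(f).reshape(-1,3);g=f['pixels'].reshape(-1,3).astype(int)
    q=A[np.isfinite(A).all(1)&(A[:,2]>zs[0])&(A[:,2]<zs[1])&(g.min(1)>110)&(np.ptp(g,1)<30)&(np.hypot(A[:,0]-ctr[0],A[:,1]-ctr[1])<rad)]
    b=cv2.minAreaRect((q[:,:2]*1000).astype(np.float32));w=b[2];c=np.array(b[0])/1000
    print(name,len(q),np.round(b[0],1),np.round(b[1],1),'ang',round(w,1))
E
python3 - <<'E'
from h import *
s=state();print(s['time'],s['tool_pos'],s['contact_force'],np.degrees(2*np.arctan2(s['tool_rot'][2],s['tool_rot'][1])))
grab('top');tubpose()
E
```

```text
8.25 [ 0.51429887 -0.08571822  0.03346577] [ 0.73176621 -1.37716792  0.45037981] 81.06762933954654
top 717 [526.8 -13.2] [115.8 107.7] ang 81.7
```

Emit:
send_rows(steps=[{"translation": [0.3, 0.15, 0], "delta_rot": [0, 0, -0.022], "jaw": 6}, {"translation": [0.65, 0.3, 0], "delta_rot": [0, 0, -0.045], "jaw": 6}, {"translation": [1.0, 0.43, 0], "delta_rot": [0, 0, -0.067], "jaw": 6}, {"translation": [1.33, 0.56, 0], "delta_rot": [0, 0, -0.09], "jaw": 6}, {"translation": [2.0, 0.8, 0], "delta_rot": [0, 0, -0.135], "jaw": 6}, {"translation": [2.7, 1.0, 0], "delta_rot": [0, 0, -0.18], "jaw": 6}, {"translation": [3.4, 1.17, 0], "delta_rot": [0, 0, -0.224], "jaw": 6}, {"translation": [3.4, 1.17, 0], "delta_rot": [0, 0, -0.224], "jaw": 6}])

```text
time: 9.1
tool_pos: [0.5308, -0.0534, 0.0332]
tool_rot: [-0.001, 0.682, 0.731, 0.0]
contact_force: [-0.7, 0.9, 0.6]
gripper_width: 0.703
grasp_force: 0.0
```

Run:
```python
from h import *
s=state();print(s['time'],s['tool_pos'],s['contact_force'],np.degrees(2*np.arctan2(s['tool_rot'][2],s['tool_rot'][1])))
f=grab('top');tubpose(ctr=(.527,.02))
cv2.imwrite('pics/t4.png',cv2.resize(f['pixels'][140:260,220:380],(800,600),interpolation=cv2.INTER_CUBIC))
```

```text
9.1 [ 0.53078896 -0.05344802  0.03322199] [-0.72007866  0.88827266  0.61463208] 93.93066068333702
top 671 [528.   20.4] [106.  115.6] ang 5.4
```

View pics/t4.png

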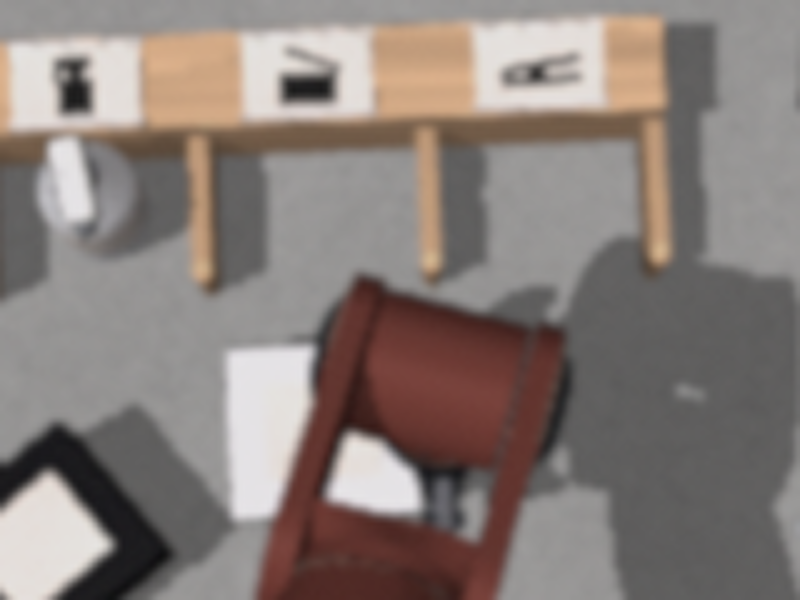

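The tub is now nearly square before the middle stall: left edge at crop x≈231, dividers at x≈205 and x≈430. I back off and go round to the front.

Emit:
send_rows(steps=[{"translation": [-3, 0, 0], "delta_rot": [0, 0, 0], "jaw": 6}, {"translation": [-5, 0, -4], "delta_rot": [0, 0, 0], "jaw": 6}, {"translation": [-5, 0, -8], "delta_rot": [0, 0, 0], "jaw": 7}, {"translation": [-5, -3, -11], "delta_rot": [0, 0, 0.14], "jaw": 7}, {"translation": [-3, -6, -11], "delta_rot": [0, 0, 0.28], "jaw": 7}, {"translation": [0, -9, -11], "delta_rot": [0, 0, 0.42], "jaw": 7}, {"translation": [3, -10, -11], "delta_rot": [0, 0, 0.56], "jaw": 7}, {"translation": [5, -10, -11], "delta_rot": [0, 0, 0.7], "jaw": 7}])

```text
time: 9.95
tool_pos: [0.4255, -0.0098, 0.1428]
tool_rot: [-0.001, 0.893, 0.449, -0.0]
contact_force: [0.5, 0.1, -0.7]
gripper_width: 0.819
grasp_force: 0.0
```

Run:
```python
from h import *
print(state()['time'],state()['tool_pos'])
to(.405,.010,.145,3.9)
f=grab('top');g=grab('side');tubpose(ctr=(.527,.02));tubpose('side',ctr=(.527,.02))
cv2.imwrite('pics/t5.png',cv2.resize(f['pixels'][140:260,220:380],(800,600),interpolation=cv2.INTER_CUBIC))
```

```text
9.95 [ 0.42554406 -0.00975839  0.14277127]
t [ 0.36 -2.83 -0.22] r [-0.002 -0.     0.863]
top 1014 [533.1  19.9] [ 97.5 114.5] ang 1.8
side 902 [527.5  16.1] [111.1 124.4] ang 3.7
```

View pics/t5.png

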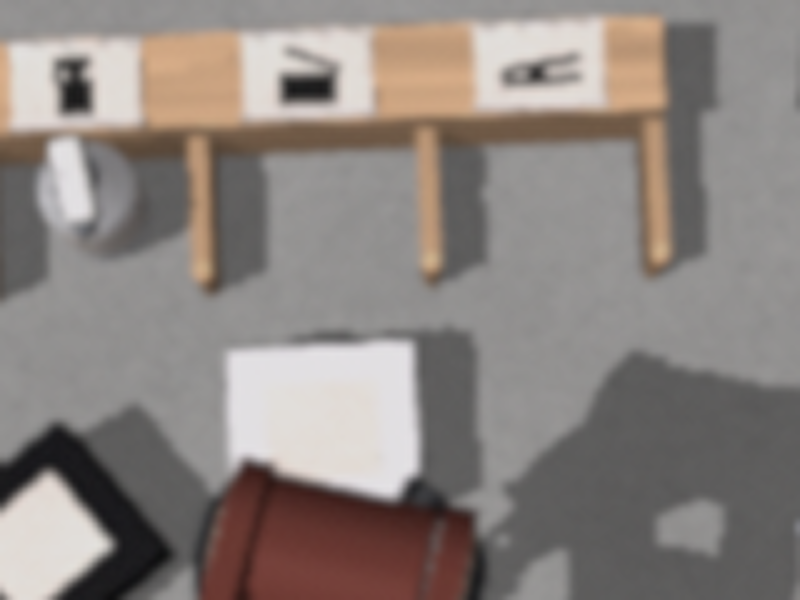

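The rear edge runs (228,351)–(414,341) in the crop, and the divider top centrelines run (201,137)–(208,283) and (428,127)–(432,272).

Run:
```python
from h import *
f=load('top');S=lambda L:[(220+x/5,140+y/5) for x,y in L]
a=np.deg2rad(3.9);ex=np.array([np.cos(a),np.sin(a)]);ey=np.array([-np.sin(a),np.cos(a)])
def pr(n,L,z):
    P=onz(f,S(L),z)[:,:2];d=P[1]-P[0];print(n,P.round(4).tolist(),'uv',np.c_[P@ex,P@ey].round(4).tolist(),'ang',round(np.degrees(np.arctan2(d[1],d[0])),1))
pr('rear',[(228,351),(414,341)],.0755);pr('left',[(232,480),(228,351)],.0755);pr('right',[(421,490),(414,341)],.0755)
pr('divL',[(208,283),(201,137)],.06);pr('divR',[(432,272),(428,127)],.06);pr('ledge',[(140,128),(665,108)],.085)
pr('label',[(240,33),(375,25)],.086);pr('label2',[(245,123),(375,115)],.086)
```

```text
rear [[0.5724, 0.0794], [0.5818, -0.0353]] uv [[0.5765, 0.0403], [0.5781, -0.0748]] ang -85.3
left [[0.4926, 0.0741], [0.5724, 0.0794]] uv [[0.4965, 0.0404], [0.5765, 0.0403]] ang 3.8
right [[0.4897, -0.0423], [0.5818, -0.0353]] uv [[0.4857, -0.0755], [0.5781, -0.0748]] ang 4.3
divL [[0.6171, 0.095], [0.71, 0.1029]] uv [[0.6221, 0.0528], [0.7153, 0.0544]] ang 4.9
divR [[0.628, -0.0451], [0.7204, -0.0399]] uv [[0.6235, -0.0877], [0.716, -0.0888]] ang 3.2
ledge [[0.7088, 0.1381], [0.7307, -0.1867]] uv [[0.7165, 0.0895], [0.7164, -0.236]] ang -86.1
label [[0.7703, 0.0783], [0.7777, -0.0054]] uv [[0.7738, 0.0257], [0.7755, -0.0583]] ang -84.9
label2 [[0.7134, 0.073], [0.7207, -0.0072]] uv [[0.7167, 0.0243], [0.7185, -0.0562]] ang -84.8
```

Emit:
send_rows(steps=[{"translation": [0, -1, 0], "delta_rot": [0, 0, 0.14], "jaw": 7}, {"translation": [0.2, -2, 0], "delta_rot": [0, 0, 0.28], "jaw": 7}, {"translation": [0.4, -2.8, 0], "delta_rot": [0, 0, 0.42], "jaw": 7}, {"translation": [0.4, -2.8, 0], "delta_rot": [0, 0, 0.56], "jaw": 7}, {"translation": [0.4, -2.8, 0], "delta_rot": [0, 0, 0.7], "jaw": 7}, {"translation": [0.4, -2.8, 0], "delta_rot": [0, 0, 0.84], "jaw": 7}, {"translation": [0.4, -2.8, 0], "delta_rot": [0, 0, 0.863], "jaw": 7}, {"translation": [0.4, -2.8, 0], "delta_rot": [0, 0, 0.863], "jaw": 7}])

```text
time: 10.85
tool_pos: [0.4074, 0.008, 0.1433]
tool_rot: [-0.0, 0.999, 0.039, -0.0]
contact_force: [0.5, 0.1, -0.3]
gripper_width: 0.821
grasp_force: 0.0
```

Run:
```python
from h import *
s=state();print(np.degrees(2*np.arctan2(s['tool_rot'][2],s['tool_rot'][1])))
a=np.deg2rad(3.9);ex=np.array([np.cos(a),np.sin(a)]);ey=np.array([-np.sin(a),np.cos(a)])
for u in(.445,.4615,.6005): 
    P=u*ex-.0173*ey;to(*P,.034,3.9)
```

```text
4.445321938526101
t [ 3.8  -0.2  10.93] r [-0.    0.    0.01]
t [ 5.45 -0.19 10.92] r [-0.    0.    0.01]
t [19.35 -0.05 10.92] r [-0.    0.    0.01]
```

Emit:
send_rows(steps=[{"translation": [0, -0.2, 4], "delta_rot": [0, 0, 0.01], "jaw": 7}, {"translation": [0, -0.2, 8], "delta_rot": [0, 0, 0.01], "jaw": 7}, {"translation": [0, -0.2, 10.9], "delta_rot": [0, 0, 0.01], "jaw": 7}, {"translation": [1.5, -0.2, 10.9], "delta_rot": [0, 0, 0.01], "jaw": 7}, {"translation": [3, -0.2, 10.9], "delta_rot": [0, 0, 0.01], "jaw": 7}, {"translation": [4, -0.2, 10.9], "delta_rot": [0, 0, 0.01], "jaw": 7}, {"translation": [4.6, -0.2, 10.9], "delta_rot": [0, 0, 0.01], "jaw": 7}, {"translation": [4.6, -0.2, 10.9], "delta_rot": [0, 0, 0.01], "jaw": 7}])

```text
time: 11.65
tool_pos: [0.4538, 0.0137, 0.0347]
tool_rot: [0.0, 0.999, 0.033, 0.0]
contact_force: [0.1, 0.4, -0.2]
gripper_width: 0.819
grasp_force: 0.0
```

Run:
```python
from h import *
s=state();print(s['time'],s['tool_pos'],s['contact_force'],np.degrees(2*np.arctan2(s['tool_rot'][2],s['tool_rot'][1])))
a=np.deg2rad(3.9);ex=np.array([np.cos(a),np.sin(a)]);ey=np.array([-np.sin(a),np.cos(a)])
print(s['tool_pos'][:2]@ex,s['tool_pos'][:2]@ey)
for u in(.4615,.6005): 
    P=u*ex-.0173*ey;to(*P,.034,3.9)
```

```text
11.65 [0.45383806 0.01368771 0.03470487] [ 0.12960609  0.37183218 -0.17710383] 3.770532363089623
0.4537180758307236 -0.017211918575350565
t [0.78 0.01 0.07] r [ 0.    -0.    -0.002]
t [14.68 -0.02  0.08] r [ 0.    -0.    -0.002]
```

Emit:
send_rows(steps=[{"translation": [0.5, 0, 0], "delta_rot": [0, 0, 0], "jaw": 7}, {"translation": [1.0, 0, 0], "delta_rot": [0, 0, 0], "jaw": 7}, {"translation": [1.6, 0, 0], "delta_rot": [0, 0, 0], "jaw": 7}, {"translation": [2.3, 0, 0], "delta_rot": [0, 0, 0], "jaw": 7}, {"translation": [3.0, 0, 0], "delta_rot": [0, 0, 0], "jaw": 7}, {"translation": [3.7, 0, 0], "delta_rot": [0, 0, 0], "jaw": 7}, {"translation": [4.4, 0, 0], "delta_rot": [0, 0, 0], "jaw": 7}, {"translation": [5.0, 0, 0], "delta_rot": [0, 0, 0], "jaw": 7}])

```text
time: 12.45
tool_pos: [0.5012, 0.0172, 0.0335]
tool_rot: [-0.0, 0.999, 0.033, -0.003]
contact_force: [-7.3, 0.3, 3.5]
gripper_width: 0.815
grasp_force: 0.0
```

Emit:
send_rows(steps=[{"translation": [0.7, 0, 0], "delta_rot": [0, 0, 0], "jaw": 7}, {"translation": [1.4, 0, 0], "delta_rot": [0, 0, 0], "jaw": 7}, {"translation": [2.1, 0, 0], "delta_rot": [0, 0, 0], "jaw": 7}, {"translation": [2.8, 0, 0], "delta_rot": [0, 0, 0], "jaw": 7}, {"translation": [3.5, 0, 0], "delta_rot": [0, 0, 0], "jaw": 7}, {"translation": [4.0, 0, 0], "delta_rot": [0, 0, 0], "jaw": 7}, {"translation": [4.4, 0, 0], "delta_rot": [0, 0, 0], "jaw": 7}, {"translation": [4.4, 0, 0], "delta_rot": [0, 0, 0], "jaw": 7}])

```text
time: 13.25
tool_pos: [0.5458, 0.02, 0.0335]
tool_rot: [-0.0, 0.999, 0.033, -0.002]
contact_force: [-3.3, 0.3, 0.4]
gripper_width: 0.815
grasp_force: 0.0
```

Run:
```python
from h import *
s=state();print(s['time'],s['tool_pos'],s['contact_force'])
a=np.deg2rad(3.9);ex=np.array([np.cos(a),np.sin(a)]);ey=np.array([-np.sin(a),np.cos(a)])
print(s['tool_pos'][:2]@ex,s['tool_pos'][:2]@ey)
f=grab('top');g=grab('side')
cv2.imwrite('pics/t6.png',np.vstack([cv2.resize(f['pixels'][140:240,220:380],(480,300),interpolation=cv2.INTER_CUBIC),cv2.resize(g['pixels'][150:270,270:462],(480,300),interpolation=cv2.INTER_CUBIC)]))
```

```text
13.25 [0.54576332 0.02001011 0.03351413] [-3.26966591  0.31225867  0.3819351 ]
0.5458604809190446 -0.017156476086482252
```

View pics/t6.png

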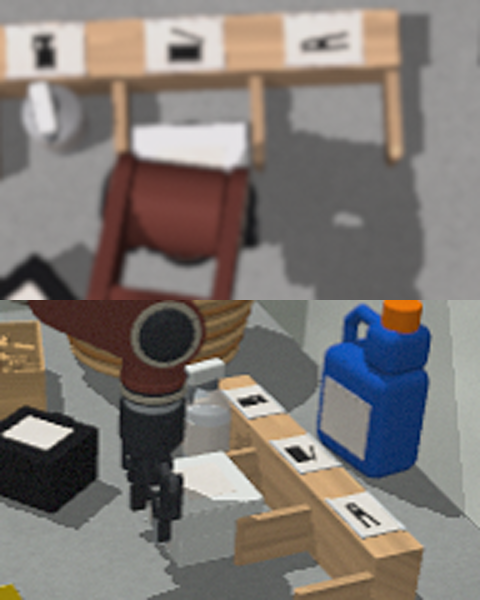

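The tub is entering the middle stall centred between the dividers (rear edge at crop (133–245,123)).

Emit:
send_rows(steps=[{"translation": [0.7, 0, 0], "delta_rot": [0, 0, 0], "jaw": 7}, {"translation": [1.4, 0, 0], "delta_rot": [0, 0, 0], "jaw": 7}, {"translation": [2.1, 0, 0], "delta_rot": [0, 0, 0], "jaw": 7}, {"translation": [2.8, 0, 0], "delta_rot": [0, 0, 0], "jaw": 7}, {"translation": [3.5, 0, 0], "delta_rot": [0, 0, 0], "jaw": 7}, {"translation": [4.1, 0, 0], "delta_rot": [0, 0, 0], "jaw": 7}, {"translation": [4.5, 0, 0], "delta_rot": [0, 0, 0], "jaw": 7}, {"translation": [4.8, 0, 0], "delta_rot": [0, 0, 0], "jaw": 7}])

```text
time: 14.15
tool_pos: [0.5952, 0.023, 0.0343]
tool_rot: [0.0, 0.999, 0.032, -0.0]
contact_force: [-4.9, 0.6, 0.1]
gripper_width: 0.821
grasp_force: 0.0
```

Emit:
send_rows(steps=[{"translation": [0.1, 0, 0], "delta_rot": [0, 0, 0], "jaw": 7}, {"translation": [0.2, 0, 0], "delta_rot": [0, 0, 0], "jaw": 7}, {"translation": [0.3, 0, 0], "delta_rot": [0, 0, 0], "jaw": 7}, {"translation": [0.4, 0, 0], "delta_rot": [0, 0, 0], "jaw": 7}, {"translation": [0.5, 0, 0], "delta_rot": [0, 0, 0], "jaw": 7}, {"translation": [0.5, 0, 0], "delta_rot": [0, 0, 0], "jaw": 7}, {"translation": [0.5, 0, 0], "delta_rot": [0, 0, 0], "jaw": 7}, {"translation": [0.5, 0, 0], "delta_rot": [0, 0, 0], "jaw": 7}])

```text
time: 14.95
tool_pos: [0.5985, 0.0232, 0.0336]
tool_rot: [0.0, 0.999, 0.033, -0.002]
contact_force: [-7.9, -1.4, 0.2]
gripper_width: 0.82
grasp_force: 0.0
```

Emit:
send_rows(steps=[{"translation": [0.05, 0, 0], "delta_rot": [0, 0, 0], "jaw": 7}, {"translation": [0.1, 0, 0], "delta_rot": [0, 0, 0], "jaw": 7}, {"translation": [0.15, 0, 0], "delta_rot": [0, 0, 0], "jaw": 7}, {"translation": [0.2, 0, 0], "delta_rot": [0, 0, 0], "jaw": 7}, {"translation": [0.2, 0, 0], "delta_rot": [0, 0, 0], "jaw": 7}, {"translation": [0.2, 0, 0], "delta_rot": [0, 0, 0], "jaw": 7}, {"translation": [0.2, 0, 0], "delta_rot": [0, 0, 0], "jaw": 7}, {"translation": [0.2, 0, 0], "delta_rot": [0, 0, 0], "jaw": 7}])

```text
time: 15.75
tool_pos: [0.5983, 0.0231, 0.0331]
tool_rot: [0.0, 0.999, 0.033, -0.004]
contact_force: [-15.8, -3.7, 5.4]
gripper_width: 0.819
grasp_force: 0.0
```

The force rises with no motion, so the tub is against the back wall. I retreat and verify.

Emit:
send_rows(steps=[{"translation": [-1, 0, 0], "delta_rot": [0, 0, 0], "jaw": 7}, {"translation": [-3, 0, 0], "delta_rot": [0, 0, 0], "jaw": 7}, {"translation": [-6, 0, 0], "delta_rot": [0, 0, 0], "jaw": 7}, {"translation": [-9, 0, -3], "delta_rot": [0, 0, 0], "jaw": 7}, {"translation": [-12, 0, -7], "delta_rot": [0, 0, 0], "jaw": 7}, {"translation": [-15, 0, -11], "delta_rot": [0, 0, 0], "jaw": 7}, {"translation": [-18, 0, -14], "delta_rot": [0, 0, 0], "jaw": 7}, {"translation": [-20, 0, -14], "delta_rot": [0, 0, 0], "jaw": 7}])

```text
time: 16.55
tool_pos: [0.405, 0.01, 0.1811]
tool_rot: [0.001, 0.999, 0.032, 0.008]
contact_force: [0.2, -0.0, -0.1]
gripper_width: 0.815
grasp_force: 0.0
```

Run:
```python
from h import *
s=state();print(s['time'],s['tool_pos'],s['contact_force'])
f=grab('top');g=grab('side');tubpose(ctr=(.66,.03),zs=(.066,.082),rad=.09);tubpose('side',ctr=(.66,.03),zs=(.066,.082),rad=.09)
cv2.imwrite('pics/t7.png',np.vstack([cv2.resize(f['pixels'][140:240,220:380],(480,300),interpolation=cv2.INTER_CUBIC),cv2.resize(g['pixels'][150:270,270:462],(480,300),interpolation=cv2.INTER_CUBIC)]))
```

```text
16.55 [0.40502637 0.00997971 0.18108304] [ 0.23012144 -0.01839783 -0.13310963]
top 1283 [673.7  28.9] [134.9 116.1] ang 4.3
side 837 [664.4  23.7] [111.7 123.7] ang 3.6
```

View pics/t7.png

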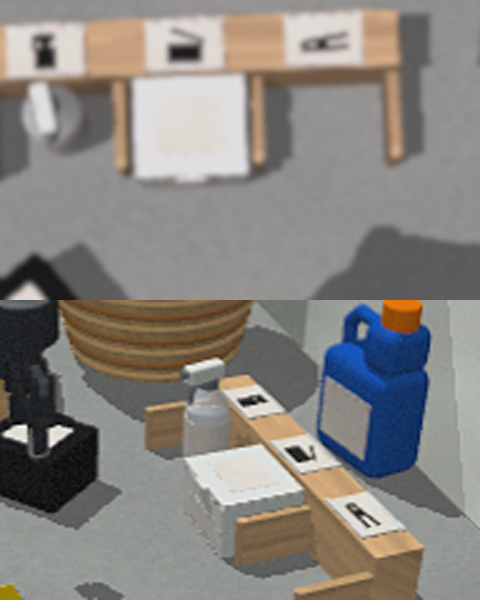

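The tub stands squarely in the middle stall against the ledge, lid shut, with its front tab out. Nothing else has moved and the gripper is clear.

```bash
python3 -c "
from h import *
print(job_done())"
```

```text
the job is handed in; nothing more can be done
None
```

The tub's lid is shut and the tub is in its own (middle) stall, hinge to the ledge, square and against the back wall. The job was handed in at about 17 s; no verdict came back.

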